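# Load a denture cartridge into the preheating furnace

### The job

Take the blue-banded cartridge from the rack and load it into the empty well of the preheating furnace the way a technician does with this tight fit: tip it so that its lower edge goes into the mouth first while the cartridge is still clearly slanted to the well (15 degrees or more), then straighten it in line with the well and slide it fully home without forcing it. Once it is home, press the green start button all the way in, let go, and leave the other cartridges and everything else on the bench where they are.

Things in the scene. Friction and masses are not known exactly. Their poses are not given: they have to be found in the camera images.
- cart_blue: The cartridge to load: aluminium cartridge, a plain straight cylinder 28 mm in diameter and 110 mm long with square-cut ends, 0.12 kg nominal, blue band 6 to 22 mm below its top and a blue disc on top. It stands upright in one of the rack's three holes (any of them), its upper 65 mm proud. Origin: centre of its lower (foot) end; z runs along it to the top end.
- well: The furnace's empty well, the left of two, ringed in black: a round blind bore 29.5 mm wide (1.5 mm wider than the cartridge), 68 mm deep, flat floor, in the flat sloping deck; it leans 30 degrees from vertical, mouth towards the robot. Origin: centre of the mouth, level with the deck, 116 mm above the bench. z: along the bore, outwards; x: up the slope, away from the robot; y: level, to the left. A cartridge fully home stands 42 mm proud.
- start (a joint): Travel of the green start button on the furnace deck, right of the wells: 0 when out, 0.006 m when fully in; sprung, needs 5 N to be fully in, comes back when let go. It moves along the well's z axis, straight into the deck.
- start_top (a point): Centre of the top face of the green start button, a disc 28 mm in diameter that stands 22 mm above the sloping deck, in a black collar 44 mm in diameter and 12 mm high. It lies 160 mm to the right of the empty well's mouth (well y = -0.160). The point moves in with the button.
- rack: Grey cartridge rack, fixed on the bench, a block 230 x 70 x 55 mm high with three holes in a row, 70 mm apart along its x axis, 32 mm in diameter and 45 mm deep (hole floors 10 mm above the bench); the middle hole is over the origin. Origin: centre of its underside.
- furnace: Preheating furnace, fixed on the bench: white and grey housing 240 deep (x) x 270 wide (y) x 172 mm high at the rear, 71 mm at the front, its deck sloping down 30 degrees to the robot, with two wells and the start button. The deck is 202 mm long up the slope, the wells halfway; side walls rise 5 mm above it, the left one 64 mm left of the empty well's centre. Origin: centre of its underside; x points away from the robot.
- cart_pink: Bystander: aluminium cartridge, a plain straight cylinder 28 mm in diameter and 110 mm long with square-cut ends, 0.12 kg nominal, pink band, in another hole of the rack. Origin: centre of its foot. Leave it.
- cart_amber: Bystander: aluminium cartridge, a plain straight cylinder 28 mm in diameter and 110 mm long with square-cut ends, 0.12 kg nominal, amber band, in the last hole of the rack. Origin: centre of its foot. Leave it.
- cart_white: Bystander: aluminium cartridge, a plain straight cylinder 28 mm in diameter and 110 mm long with square-cut ends, 0.12 kg nominal, white band, already home in the right-hand well, which is parallel to the empty one and 90 mm to its right (well y = -0.090); it stands 42 mm proud. Origin: centre of its foot. Leave it.
- cast: Bystander: yellow stone cast of a jaw, 70 x 64 x 38 mm high, loose on the bench. Origin: centre of its underside.
- bottle: Bystander: brown glass bottle, 60 mm in diameter, 140 mm high, loose. Origin: centre of its underside.
- spatula: Bystander: spatula 190 mm long with a dark handle, lying loose. Origin: its underside, near the middle.

How it is judged:
By the outcome, as a careful person would: the job done as asked, in the order asked, and still so for the second after the job is handed in, with the robot touching nothing.
It also fails if it takes over 59 s, if anything falls off the work surface, if the arm or the gripper's body presses on something with over 40 N, if the wrist force passes 120 N, or if a joint passes its speed limit or range.

### The arm

A 6-joint arm with a two-finger parallel gripper is mounted at the origin on the work surface. World frame = base frame: x ahead of the robot, y to its left, z up, the work surface at z = 0. Lengths are in m, angles in rad, forces in N, time in s.
With the tool pointing down it reaches from about 0.3 to 0.75 m from the base axis. Payload 8.5 kg.
Tool frame: the origin (TCP) lies midway between the tips of the shut fingers; the grasp point (between the pads) lies 19 mm behind it; z points along the fingers, y is the direction in which the jaws open and shut (so a half turn about z gives the same grasp; the last joint's range is limited). The gripper opens to 88 mm and grips with 3 to 60 N. Pads are 18 mm wide; open, the fingers measure 123 mm over their backs; the gripper's body (75 mm by 187 mm) begins 45 mm behind the grasp point.
Start: joints at [0.982, 0.381, 1.297, -0, 1.464, -0.215], TCP at [0.201, 0.512, 0.239] pointing down, gripper open.
Joint ranges: [-3.11, 3.11], [-0.89, 2.33], [0.22, 2.48], [-1.42, 4.56], [0.17, 2.85], [-2.88, 2.88]. Speed limits (rad/s): [2.39, 2.39, 3.14, 3.14, 3.14, 3.14].

### API

Orientations are given as a unit quaternion [x, y, z, w].
In Python, from station import ctrl, kin, vision, telemetry gives the robot as it stands. Calls block until the motion is done:
- ctrl.move_to(position, orientation): joint-space move of the TCP to a pose.
- ctrl.move_linear(position, speed=0.15, orientation=None, max_force=None): straight line of the TCP; orientation=None keeps the orientation; speed is the mean speed in m/s. With max_force (N) it stops when the force on the tool has changed by that much, and returns True; else False.
- ctrl.move_j(angles): joint-space move.
- ctrl.open_jaws() and ctrl.grasp(f_grip=None): open the fingers fully, or close them until they stop; f_grip is the grip in N (None keeps the last).
- ctrl.hold(seconds).
- kin.inverse_kinematics(position, orientation): joint angles nearest the present ones, or None.
- vision.capture(name): name is "scene" or "side" or "wrist"; returns a dict with "color" (400x640x3 uint8, blue, green, red), "mtx" (3x3 intrinsics, pixels), "dist" ([k1, k2, p1, p2, k3] as OpenCV has them; the pictures are not rectified), "cam_to_world" (4x4, takes a point from camera to world coordinates); the wrist camera has in their place "hand_eye" (4x4, takes a point from camera to tool coordinates, whose origin is the TCP and whose axes are the flange's). Camera axes: x right, y up, looking along -z (the intrinsics and any distortion apply to the point x, -y, -z); pixel columns grow to the right and rows downward; lengths in m; the calibration is good to about 2 mm. A picture is of the moment at which its call begins: read the wrist's pose just before it. There is no depth.
A pose or a line that the arm cannot do raises ctrl.MotionError and nothing moves.
- ctrl.job_done(): hands the job in, once; it reports no verdict.
Readings, each from a call of its own:
- telemetry.current_time(): time.
- telemetry.current_joint_positions(): joint angles.
- telemetry.current_joint_vel(): joint speeds.
- telemetry.current_joint_efforts(): joint torques, N m.
- telemetry.current_ee_pos(): TCP position.
- telemetry.current_tcp_rot(): TCP orientation.
- telemetry.current_force(): force on the tool from outside, world axes, zero at the start.
- telemetry.current_moment(): the same for the moment, N m.
- telemetry.current_grip_width(): finger opening in m.
Only numpy, scipy, OpenCV 4.12 (cv2) and the standard library are available. Lean on these libraries where they do the work, as an engineer would, in place of code of your own. Each camera call takes 0.05 s, during which the arm holds its last target. There are 200 camera calls.

## Working session

There is one attempt and no reset: what is moved stays moved. The work goes in short steps, each a Python script; the robot and the scene stay as the last script left them, time stands still between calls to the robot, and variables do not carry over. Pictures are saved under pics/ and viewed, about 8 in all and at most 12, crops included, and the job is handed in when it is done.

```bash
ls; mkdir -p pics; python3 - <<'E'
from station import ctrl,kin,vision,telemetry as t
import cv2,numpy as np
for n in("scene","side","wrist"):
    c=vision.capture(n); cv2.imwrite(f"pics/{n}0.png",c["color"])
    np.savez(f"{n}0.npz",**c)
    print(n,np.round(c["mtx"],1).tolist(),np.round(c["dist"],4),np.round(c.get("cam_to_world",c.get("hand_eye")),4).tolist())
print(t.current_time(),t.current_ee_pos(),t.current_tcp_rot())
E
```

```text
pics
scene [[510.9, 0.0, 321.1], [0.0, 510.9, 197.9], [0.0, 0.0, 1.0]] [0.0335 0.     0.     0.     0.    ] [[0.0085, -0.5846, 0.8113, 1.7235], [0.9999, 0.0117, -0.0021, -0.0088], [-0.0083, 0.8112, 0.5847, 0.947], [0.0, 0.0, 0.0, 1.0]]
side [[416.9, 0.0, 320.7], [0.0, 416.9, 197.3], [0.0, 0.0, 1.0]] [-0.0564  0.      0.      0.      0.    ] [[0.763, 0.3025, -0.5712, -0.0576], [-0.6463, 0.369, -0.6679, -0.731], [0.0087, 0.8788, 0.4771, 0.6297], [0.0, 0.0, 0.0, 1.0]]
wrist [[300.1, 0.0, 315.9], [0.0, 300.1, 196.3], [0.0, 0.0, 1.0]] [-0.0251  0.      0.      0.      0.    ] [[-0.0004, 0.9502, 0.3116, 0.0812], [1.0, 0.0003, 0.0002, -0.0009], [0.0001, 0.3116, -0.9502, -0.1453], [0.0, 0.0, 0.0, 1.0]]
0.15 [0.20072173 0.51183755 0.23829996] [ 1.85804982e-01  9.82586494e-01 -4.95100071e-04 -2.13773789e-04]
```

View pics/scene0.png

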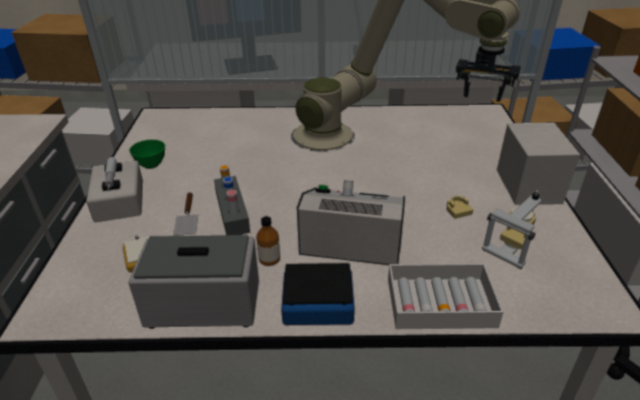

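View pics/side0.png

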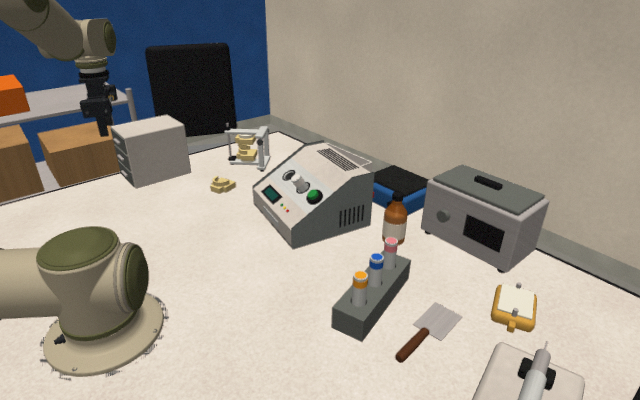

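The side view shows amber, blue and pink cartridges in the rack with tops at (361,279), (377,258) and (391,243), so blue is in the middle hole. The green button is at (315,197), the white cartridge near (300,184), and the black-ringed well near (289,175). The scene camera sees the same layout from behind. Next I measure roughly by casting rays.

```bash
cat >h.py <<'E'
from station import ctrl,kin,vision,telemetry as t
import cv2,numpy as np
from scipy.spatial.transform import Rotation as R
def grab(n,save=None):
    p=np.array(t.current_ee_pos());q=t.current_tcp_rot()
    c=vision.capture(n)
    if n=="wrist":
        T=np.eye(4);T[:3,:3]=R.from_quat(q).as_matrix();T[:3,3]=p
        c["cam_to_world"]=T@c["hand_eye"]
    if save: cv2.imwrite(f"pics/{save}.png",c["color"])
    return c
def ray(c,uv):
    x,y=cv2.undistortPoints(np.array([[uv]],float),c["mtx"],c["dist"])[0,0]
    M=np.array(c["cam_to_world"]);d=M[:3,:3]@[x,-y,-1]
    return M[:3,3],d/np.linalg.norm(d)
def onplane(c,uv,pt,n=(0,0,1)):
    o,d=ray(c,uv);n=np.array(n,float)
    return o+d*((np.array(pt)-o)@n)/(d@n)
def proj(c,P):
    M=np.linalg.inv(c["cam_to_world"]);p=M[:3,:3]@np.array(P)+M[:3,3];p=p*[1,-1,-1]
    return cv2.projectPoints(p[None],np.zeros(3),np.zeros(3),c["mtx"],np.array(c["dist"]))[0].ravel()
def blobs(c,lo,hi,amin=15):
    m=cv2.inRange(cv2.cvtColor(c["color"],cv2.COLOR_BGR2HSV),lo,hi)
    n,l,s,ce=cv2.connectedComponentsWithStats(m)
    return [(ce[i].round(1),s[i].tolist()) for i in range(1,n) if s[i][4]>=amin]
E
python3 - <<'E'
from h import *
f=np.load("side0.npz");c={k:f[k] for k in f}
for n,uv in dict(amber=(361,276),blue=(377,257.5),pink=(391,242)).items(): print(n,onplane(c,uv,(0,0,.12)).round(4))
print("btn",onplane(c,(315,195.5),(0,0,.135)).round(4),"white",onplane(c,(292.5,173),(0,0,.1524)).round(4))
for n,lo,hi in(("blue",(100,150,80),(125,255,255)),("green",(45,100,50),(85,255,255))):print(n,blobs(c,lo,hi))
f=np.load("scene0.npz");c2={k:f[k] for k in f};print("greenscene",blobs(c2,(45,100,30),(85,255,255)))
cv2.imwrite("pics/crop.png",cv2.resize(c["color"][130:345,240:440],None,fx=3,fy=2.75,interpolation=cv2.INTER_CUBIC))
E
```

```text
amber [ 0.4086 -0.3063  0.12  ]
blue [ 0.4753 -0.2856  0.12  ]
pink [ 0.5392 -0.267   0.12  ]
btn [ 0.5295 -0.0223  0.135 ] white [0.5435 0.0895 0.1524]
blue [(array([184.3,  42.1]), [56, 0, 214, 121, 12268]), (array([32.1, 63.1]), [0, 20, 80, 72, 2941]), (array([120.8, 113.7]), [112, 104, 19, 21, 293]), (array([ 49.3, 129. ]), [20, 112, 76, 50, 1021]), (array([382.7, 192.1]), [374, 183, 20, 20, 236]), (array([413.7, 196.5]), [402, 188, 24, 20, 190]), (array([376.4, 256.2]), [372, 254, 10, 6, 46]), (array([375.7, 265.3]), [370, 262, 13, 7, 66])]
green [(array([270.5, 193.6]), [264, 188, 14, 13, 95]), (array([312.7, 194.3]), [308, 190, 11, 10, 85])]
greenscene [(array([148.1, 152.5]), [130, 140, 35, 28, 711]), (array([322.8, 187.4]), [319, 186, 8, 4, 29])]
```

View pics/crop.png

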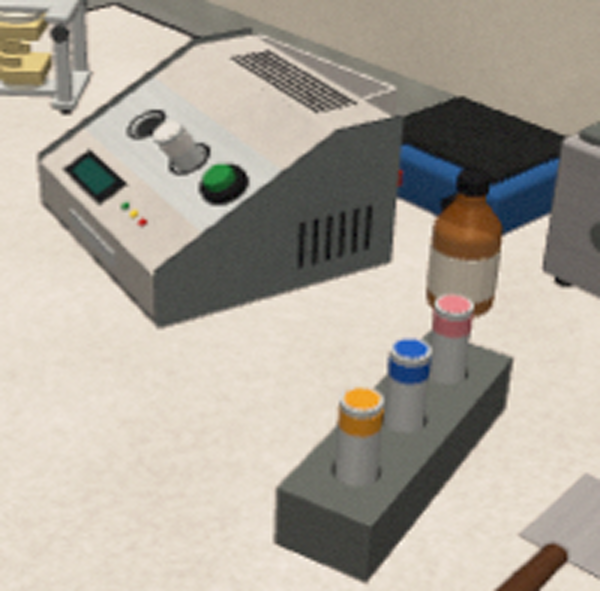

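Close up, the black-ringed well is at about (289.7,175.1), the white cartridge's top at (297.3,177.3) and the green button at (313,195.5). I'll take wrist views above the furnace and the rack.

```bash
python3 - <<'E'
from h import *
f=np.load("side0.npz");c={k:f[k] for k in f}
w=onplane(c,(289.7,175.1),(0,0,.116));wh=onplane(c,(297.3,177.3),(0,0,.1524));b=onplane(c,(312.7,194.3),(0,0,.135))
print(w,wh,b,np.linalg.norm(w-b))
# wrist looking over furnace: tool x direction = camera 'up' in image
q=R.from_quat(t.current_tcp_rot()).as_matrix();print(q.round(2))
d=w-b; yaw=np.arctan2(-d[0],d[1]);print("yaw",yaw)
# downward tool: x axis = (cos,sin)*s
def down(a): 
    x=np.array([np.cos(a),np.sin(a),0]);z=np.array([0,0,-1.]);return R.from_matrix(np.c_[x,np.cross(z,x),z]).as_quat()
for name,p,a in(("furn",(w+wh)/2*[1,1,0]+[-.09,-.02,.36],yaw),("furnpi",(w+wh)/2*[1,1,0]+[.06,-.02,.36],yaw+np.pi)):
    print(name,p,kin.inverse_kinematics(p,down(a)))
E
```

```text
[0.57463857 0.14580197 0.116     ] [0.53728676 0.06020792 0.1524    ] [ 0.5291243  -0.01369099  0.135     ] 0.1669447653842447
[[-0.93  0.37 -0.  ]
 [ 0.37  0.93 -0.  ]
 [ 0.   -0.   -1.  ]]
yaw -0.27798000225671077
furn [0.46596267 0.08300495 0.36      ] [-7.45941781e-02  1.79888881e-01  1.23825399e+00 -4.44089210e-16
  1.72344978e+00  1.77418215e+00]
furnpi [0.61596267 0.08300495 0.36      ] [-5.62445972e-02  4.73079420e-01  8.07030168e-01 -4.44089210e-16
  1.86148307e+00 -1.34906092e+00]
```

```bash
cat >>h.py <<'E'
def down(a):
    x=np.array([np.cos(a),np.sin(a),0]);z=np.array([0,0,-1.]);return R.from_matrix(np.c_[x,np.cross(z,x),z]).as_quat()
E
python3 - <<'E'
from h import *
t0=t.current_time()
ctrl.move_to([.55,.07,.27],down(np.pi-.2)); c=grab("wrist","wf"); np.savez("wf.npz",**c)
print(t.current_time()-t0, t.current_joint_positions())
print("grn",blobs(c,(45,80,40),(85,255,255)),proj(c,t.current_ee_pos()))
ctrl.move_to([.475,-.285,.24],down(np.pi+.29)); c=grab("wrist","wr"); np.savez("wr.npz",**c)
print(t.current_time()-t0, t.current_joint_positions())
print("blue",blobs(c,(100,120,50),(125,255,255)),"amber",blobs(c,(10,150,100),(25,255,255)))
E
```

```text
2.0833 [-8.55394551e-02  3.68470174e-01  1.22542016e+00  1.28991518e-04
  1.54777685e+00 -1.45746850e+00]
grn [(array([374. , 120.7]), [347, 111, 57, 20, 705]), (array([310.6, 121.4]), [308, 118, 6, 8, 39]), (array([239.7, 184.7]), [225, 171, 30, 29, 668])] [317.65418675 254.87431983]
3.5 [-7.52383972e-01  3.86418789e-01  1.28393515e+00  1.81383931e-04
  1.47098892e+00 -2.61427185e+00]
blue [(array([317.8, 176.3]), [304, 172, 28, 13, 104]), (array([318. , 192.1]), [306, 181, 25, 23, 441])] amber [(array([318.1, 114.1]), [306, 101, 26, 27, 553]), (array([132.8, 244.9]), [86, 216, 78, 76, 1253]), (array([118.6, 326.3]), [114, 301, 13, 48, 243]), (array([513.3, 327.4]), [506, 301, 13, 48, 217]), (array([367.1, 359.5]), [346, 346, 42, 25, 840])]
```

View pics/wf.png

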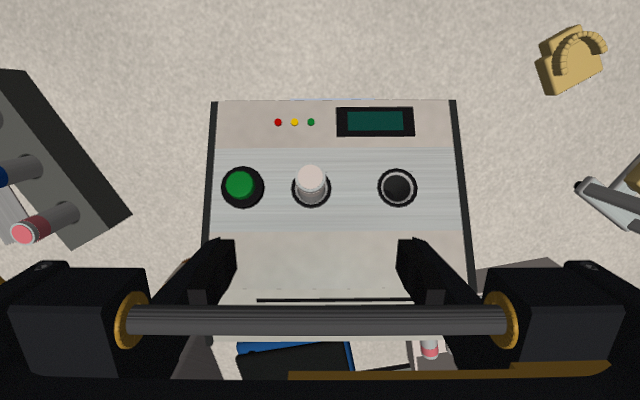

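View pics/wr.png

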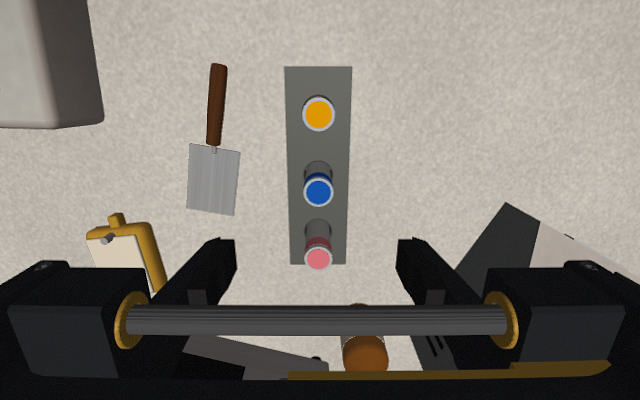

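The furnace view shows the empty well's ring centred near (397,188), the button at (240,185) and the white cartridge's top at (310,178). The rack view shows the blue disc at (318,192), amber at (318,114) and pink at (318,259), with the row square to the jaws, so the grasp is clear on both sides.

```bash
cat >>h.py <<'E'
def ringfit(c,uv,r=30,thr=60):
    """outer ellipse of dark ring near uv"""
    u,v=map(int,uv);g=cv2.cvtColor(c["color"],cv2.COLOR_BGR2GRAY)[v-r:v+r,u-r:u+r]
    cs,_=cv2.findContours((g<thr).astype(np.uint8),cv2.RETR_EXTERNAL,cv2.CHAIN_APPROX_NONE)
    k=max(cs,key=cv2.contourArea);e=cv2.fitEllipse(k)
    return (e[0][0]+u-r,e[0][1]+v-r),e[1]
E
python3 - <<'E'
from h import *
f=np.load("wf.npz");c={k:f[k] for k in f}
for thr in(50,80):print(ringfit(c,(397,188),thr=thr))
uv,_=ringfit(c,(397,188),thr=60)
w=onplane(c,uv,(0,0,.116))
yaw=-.2
for _ in range(5):
    n=R.from_euler('zy',[yaw,-np.pi/6]).apply([0,0,1]);bt=onplane(c,(239.7,184.7),w+.022*n,n);d=w-bt+.022*n;yaw=np.arctan2(-d[0],d[1])
print("well",w,"btn",bt,"dist",np.linalg.norm(d),d@n,bt[2],"yaw",yaw)
f=np.load("wr.npz");c={k:f[k] for k in f}
P={n:onplane(c,uv,(0,0,.12)) for n,uv in dict(b=(318,192.1),a=(318.1,114.1),p=(318.2,258.8)).items()}
print(P,np.linalg.norm(P['b']-P['a']),np.linalg.norm(P['b']-P['p']),np.arctan2(*(P['p']-P['a'])[1::-1]))
E
```

```text
((397.09529876708984, 187.33081436157227), (36.48805618286133, 39.0218505859375))
((396.9460697174072, 187.44948196411133), (36.930416107177734, 39.60773468017578))
well [0.57336706 0.15138372 0.116     ] btn [ 0.53710028 -0.00707265  0.12046478] dist 0.16111993897944976 6.244861822381736e-17 0.12046477730500715 yaw -0.15812454920547908
{'b': array([ 0.47628066, -0.28264745,  0.12      ]), 'a': array([ 0.40929903, -0.30272238,  0.12      ]), 'p': array([ 0.54315554, -0.26230034,  0.12      ])} 0.06992525686625929 0.06990174780337821 0.2932727084993828
```

```bash
python3 - <<'E'
from h import *
f=np.load("wf.npz");c={k:f[k] for k in f}
uv,_=ringfit(c,(397,188),thr=60);w=onplane(c,uv,(0,0,.116))
for yaw in(-.25,-.21,-.18,-.15,-.1):
    F=R.from_euler('zy',[yaw,-np.pi/6]).as_matrix();n=F[:,2]
    f=lambda uv,h:(F.T@(onplane(c,uv,w+h*n,n)-w)*1e3).round(1)
    print(yaw,"btn",f((239.7,184.7),.022),"wht",f((310.5,178),.042),"corners L/R lower, upper-ish L R",f((450,100),.005),f((217,101),.005),f((477,290),.005),f((203,240),.005))
E
```

```text
-0.25 btn [  10.9 -160.7   22. ] wht [  5.4 -85.7  42. ] corners L/R lower, upper-ish L R [-98.1  52.9   5. ] [ -91.  -207.8    5. ] [96.5 75.9  5. ] [  69.1 -199.9    5. ]
-0.21 btn [   4.5 -161.1   22. ] wht [  1.9 -85.8  42. ] corners L/R lower, upper-ish L R [-95.9  56.7   5. ] [ -99.2 -204.     5. ] [99.5 72.   5. ] [  61.1 -202.5    5. ]
-0.18 btn [  -0.3 -161.1   22. ] wht [ -0.6 -85.9  42. ] corners L/R lower, upper-ish L R [-94.2  59.6   5. ] [-105.3 -200.9    5. ] [101.6  69.    5. ] [  55.  -204.2    5. ]
-0.15 btn [  -5.2 -161.    22. ] wht [ -3.2 -85.8  42. ] corners L/R lower, upper-ish L R [-92.4  62.4   5. ] [-111.3 -197.7    5. ] [103.6  65.9   5. ] [  48.8 -205.8    5. ]
-0.1 btn [ -13.2 -160.6   22. ] wht [ -7.5 -85.5  42. ] corners L/R lower, upper-ish L R [-89.1  66.9   5. ] [-121.  -191.8    5. ] [106.8  60.7   5. ] [  38.5 -208.     5. ]
```

```bash
python3 - <<'E'
from h import *
q=down(np.pi+.2933)
ctrl.move_linear([.4763,-.2826,.15],orientation=q)
print(ctrl.move_linear([.4763,-.2826,.085],speed=.06,max_force=8),t.current_ee_pos())
ctrl.grasp(45);print("grip",t.current_grip_width(),t.current_force())
ctrl.move_linear([.4763,-.2826,.105],speed=.04)
ctrl.move_linear([.4763,-.2826,.30],speed=.15)
print("grip",t.current_grip_width(),t.current_force())
yaw=-.185
w=np.array([.5734,.1514,.116])
def tool(yaw,tilt): # tilt from vertical, fingers leaning forward
    F=R.from_euler('zy',[yaw,-tilt]).as_matrix()
    return R.from_matrix(np.c_[-F[:,0],F[:,1],-F[:,2]]).as_quat(),F
q,F=tool(yaw,np.radians(8))
p=w+F@[-.0,0,.09+.075]
print(p,kin.inverse_kinematics(p,q)); 
for tl in(8,15,30):
    q2,F2=tool(yaw,np.radians(tl));print(tl,kin.inverse_kinematics(w+F2@[0,0,.02],q2))
ctrl.move_to(p,q)
c=grab("wrist","wh");np.savez("wh.npz",**c)
print(t.current_time(),t.current_force(),"grn",blobs(c,(45,80,40),(85,255,255)))
E
```

```text
False [ 0.47647425 -0.28274317  0.08538762]
grip 0.0270999437694794 [0.32758699 0.65677584 0.67179917]
grip 0.02696633412111654 [-0.49589953  0.13722818 -1.18369533]
[0.55043644 0.1514     0.27939423] [ 0.06516732  0.33365911  1.258714   -0.00918185  1.40989243 -1.31979037]
8 [ 0.06275335  0.48983357  1.44309511 -0.00995348  1.0693298  -1.31886723]
15 [ 0.06670938  0.45050202  1.53904034 -0.02218756  0.89092741 -1.3074031 ]
30 [ 0.07639999  0.39789614  1.74011487 -0.08231931  0.48264006 -1.24664816]
10.35 [ 0.20081425  0.07229237 -0.64477605] grn [(array([299., 109.]), [270, 99, 57, 21, 919]), (array([233.5, 109.4]), [230, 106, 8, 8, 47]), (array([159.3, 176.2]), [144, 163, 32, 28, 699])]
```

View pics/wh.png

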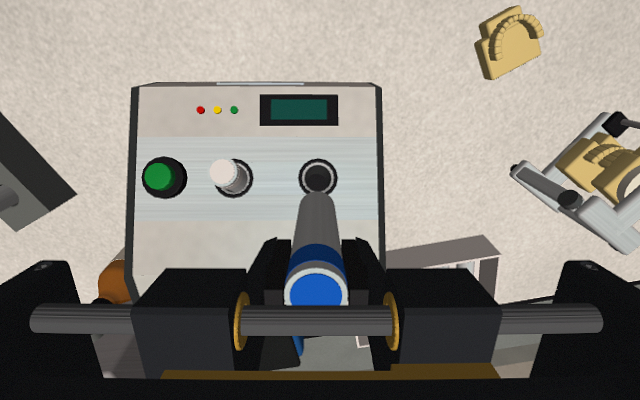

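The picture shows the blue cartridge held with its top at (317,292) and its foot end near (317,195), just below the ring at (318,178). Furnace edges are square to the image, so the yaw is about right. The white cartridge and the button are undisturbed.

```bash
python3 - <<'E'
from h import *
f=np.load("wh.npz");c={k:f[k] for k in f}
img=c["color"];g=cv2.cvtColor(img,cv2.COLOR_BGR2GRAY)
T=c["cam_to_world"]@np.linalg.inv(c["hand_eye"])
pr=lambda z,x=0,y=0:proj(c,(T@[x,y,z,1])[:3]).round(1)
print("pred top",pr(-.035),"foot",pr(.075),"foot L/R",pr(.075,0,.014),pr(.075,0,-.014),"near edge",pr(.075,.014))
print("blue",blobs(c,(100,120,50),(125,255,255),80))
m=cv2.inRange(cv2.cvtColor(img,cv2.COLOR_BGR2HSV),(100,120,120),(125,255,255))[268:315,275:360]
cs,_=cv2.findContours(m,cv2.RETR_EXTERNAL,cv2.CHAIN_APPROX_NONE);k=max(cs,key=cv2.contourArea);e=cv2.fitEllipse(cv2.convexHull(k));print("disc",e[0][0]+275,e[0][1]+268,e[1])
cv2.imwrite("pics/whc.png",cv2.resize(img[150:320,250:390],None,fx=4,fy=3.5,interpolation=cv2.INTER_CUBIC))
# ring: use upper outer contour points only
r=g[155:186,294:342];
for row in (160,165,170,175,180,185,190):print(row,g[row,294:342].tolist())
E
```

```text
pred top [318. 295.] foot [317.1 207.4] foot L/R [335.  207.4] [299.2 207.4] near edge [317.1 190.3]
blue [(array([316.1, 257.1]), [285, 244, 63, 41, 944]), (array([315.5, 291.1]), [290, 274, 52, 32, 1423]), (array([298.2, 343.8]), [292, 336, 11, 20, 156])]
disc 315.45064544677734 294.98995208740234 (43.4069709777832, 51.87369918823242)
160 [192, 191, 192, 192, 192, 192, 192, 192, 193, 192, 192, 193, 197, 190, 185, 136, 55, 11, 18, 19, 23, 26, 27, 28, 29, 29, 23, 24, 19, 17, 10, 38, 114, 173, 194, 197, 194, 192, 194, 192, 194, 193, 193, 193, 194, 193, 194, 193]
165 [202, 200, 201, 201, 201, 201, 202, 208, 172, 88, 18, 29, 27, 41, 114, 176, 194, 186, 178, 140, 111, 99, 76, 66, 63, 78, 88, 130, 166, 179, 186, 193, 160, 99, 53, 34, 26, 17, 78, 172, 202, 201, 200, 199, 200, 201, 199, 201]
170 [196, 196, 197, 198, 203, 132, 30, 24, 25, 75, 161, 179, 145, 80, 35, 36, 39, 40, 43, 40, 42, 42, 44, 44, 43, 43, 43, 42, 42, 42, 41, 40, 36, 43, 106, 158, 177, 155, 86, 26, 23, 39, 171, 200, 197, 195, 194, 195]
175 [198, 198, 200, 207, 138, 38, 27, 18, 114, 163, 127, 55, 32, 37, 39, 41, 35, 33, 31, 31, 31, 30, 32, 31, 31, 33, 31, 33, 38, 40, 37, 36, 36, 37, 34, 28, 66, 150, 176, 109, 28, 26, 13, 165, 203, 202, 200, 199]
180 [195, 195, 196, 202, 133, 36, 25, 15, 135, 162, 112, 49, 30, 33, 32, 32, 31, 33, 33, 32, 34, 32, 34, 32, 33, 35, 32, 33, 34, 32, 31, 34, 32, 31, 31, 23, 39, 132, 167, 113, 39, 27, 14, 137, 193, 202, 201, 201]
185 [204, 205, 203, 205, 211, 136, 33, 26, 20, 87, 131, 134, 86, 34, 29, 32, 32, 34, 32, 29, 36, 36, 33, 34, 33, 34, 32, 32, 31, 32, 30, 33, 29, 26, 33, 113, 151, 144, 85, 21, 25, 25, 138, 191, 202, 198, 199, 200]
190 [196, 196, 197, 195, 196, 196, 198, 204, 169, 88, 26, 25, 20, 45, 81, 117, 131, 106, 79, 65, 47, 41, 41, 38, 35, 38, 39, 52, 68, 91, 110, 132, 135, 106, 53, 22, 26, 27, 63, 177, 206, 202, 199, 199, 199, 200, 199, 200]
```

View pics/whc.png

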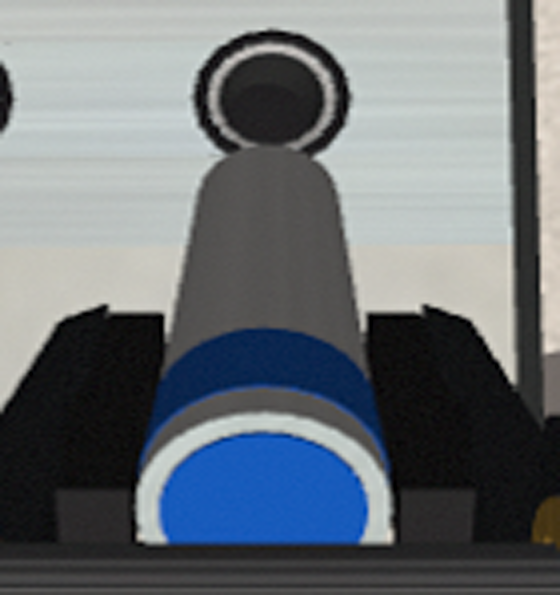

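```bash
python3 - <<'E'
from h import *
f=np.load("wh.npz");c={k:f[k] for k in f}
off=np.array([.4,1.7])
w=onplane(c,np.array([317.55,177.5])-off,(0,0,.116));print("well raw",onplane(c,(317.55,177.5),(0,0,.116)),"corr",w)
for yaw in(-.21,-.185,-.16):
    F=R.from_euler('zy',[yaw,-np.pi/6]).as_matrix();n=F[:,2]
    f=lambda uv,h:(F.T@(onplane(c,np.array(uv)-off,w+h*n,n)-w)*1e3).round(1)
    print(yaw,"btn",f((159.3,176.2),.022),"wht",f((222.3,172.5),.042),"front",f((380,86),.005),f((137,88),.005),f((383,265),.005))
E
```

```text
well raw [0.57301817 0.1516099  0.116     ] corr [0.57101588 0.15154535 0.116     ]
-0.21 btn [   6.  -162.6   22. ] wht [  3.1 -87.5  42. ] front [-98.4  62.8   5. ] [ -95.4 -207.6    5. ] [88.  70.2  5. ]
-0.185 btn [   1.9 -162.7   22. ] wht [  0.9 -87.6  42. ] front [-96.8  65.2   5. ] [-100.6 -205.2    5. ] [89.7 68.   5. ]
-0.16 btn [  -2.2 -162.7   22. ] wht [ -1.3 -87.6  42. ] front [-95.2  67.6   5. ] [-105.7 -202.6    5. ] [91.4 65.8  5. ]
```

```bash
cat >>h.py <<'E'
YAW=-.178; L=.0754
W=R.from_euler('zy',[YAW,-np.pi/6]).as_matrix(); w0=np.array([.5710,.1515,.116])
def pose(a,x1,y,h):
    """slant a (deg), lower corner at well (x1,y,-h) mm -> TCP pos, quat"""
    s,k=np.sin(np.radians(a)),np.cos(np.radians(a))
    foot=np.array([x1-14*k,y,-h+14*s])/1e3
    A=W@np.c_[[k,0,-s],[0,1,0],[s,0,k]]
    return w0+W@foot+A[:,2]*L, R.from_matrix(np.c_[-A[:,0],A[:,1],-A[:,2]]).as_quat()
def where(a):
    """actual (x1,y,h) mm"""
    s,k=np.sin(np.radians(a)),np.cos(np.radians(a))
    A=W@[s,0,k];foot=W.T@(np.array(t.current_ee_pos())-A*L-w0)*1e3
    return np.array([foot[0]+14*k,foot[1],-foot[2]+14*s]).round(2)
def go(a,x1,y,h,speed=.02,mf=None):
    p,q=pose(a,x1,y,h);r=ctrl.move_linear(p,speed=speed,orientation=q,max_force=mf)
    print((a,x1,y,h),"hit" if r else "-",where(a),"Fw",(W.T@np.array(t.current_force())).round(1),round(t.current_time(),1));return r
E
python3 - <<'E'
from h import *
a=22
ctrl.move_to(*pose(a,8,0,-25))
go(a,8,0,-6,.05)
if not go(a,8,0,3.5,.01,3):
    go(a,18,0,3.5,.01,3)
    x=where(a)[0]; go(a,x-2.5,0,3.5)
    go(a,x-2.5,6,3.5,.01,3); y1=where(a)[1]
    go(a,x-2.5,0,3.5); go(a,x-2.5,-6,3.5,.01,3); y2=where(a)[1]
    go(a,x-2.5,(y1+y2)/2,3.5)
grab("wrist","ins1");grab("side","ins1s")
E
```

```text
(22, 8, 0, -6) - [ 8.05  0.1  -5.92] Fw [-0.9  0.8 -0.2] 11.2
(22, 8, 0, 3.5) - [ 8.06 -0.    3.43] Fw [-1.5 -0.4 -0.4] 12.3
(22, 18, 0, 3.5) - [17.73  0.04  3.52] Fw [-3.1  0.9 -1.3] 13.5
(22, np.float64(15.23), 0, 3.5) - [15.54 -0.04  3.41] Fw [-1.   0.3 -0.9] 13.8
(22, np.float64(15.23), 6, 3.5) - [15.23  6.04  3.47] Fw [-0.2 -1.1  0.7] 14.5
(22, np.float64(15.23), 0, 3.5) - [15.23 -0.15  3.53] Fw [-0.9  0.7 -1.1] 15.0
(22, np.float64(15.23), -6, 3.5) hit [14.54 -2.57  3.52] Fw [-0.   1.1  3.2] 15.4
(22, np.float64(15.23), np.float64(1.735), 3.5) - [15.1   1.84  3.68] Fw [-0.1 -0.2 -0.8] 15.8
```

View pics/ins1.png

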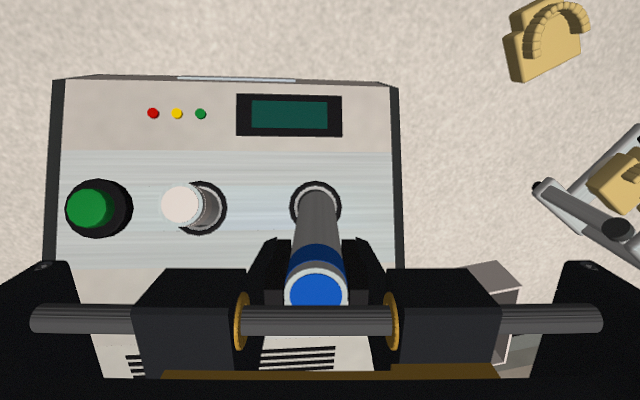

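```bash
python3 - <<'E'
import cv2,numpy as np
a=cv2.imread("pics/ins1.png")[170:270,265:365];b=cv2.imread("pics/ins1s.png")[110:210,240:340]
cv2.imwrite("pics/ins1c.png",np.hstack([cv2.resize(i,(400,400),interpolation=cv2.INTER_CUBIC) for i in(a,b)]))
E
```

```text
(no output)
```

View pics/ins1c.png

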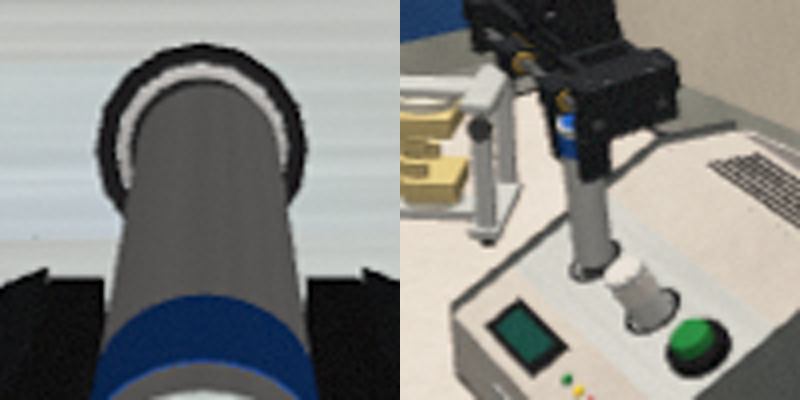

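The crops show the foot overlapping the ring. The cartridge sits about 2 px (1.4 mm) towards +y of the ring's centre (315.5,206), and its raised edge is at (316,190). I'll compare this with the projection to see whether the low edge has reached the bore or is resting on the rim.

```bash
python3 - <<'E'
from h import *
f=np.load("wh.npz");he=f["hand_eye"]
T=np.eye(4);T[:3,3]=t.current_ee_pos();T[:3,:3]=R.from_quat(t.current_tcp_rot()).as_matrix()
c=dict(mtx=f["mtx"],dist=f["dist"],cam_to_world=T@he)
wf=lambda x,y,z:proj(c,w0+W@(np.array([x,y,z])/1e3)).round(1)
tf=lambda x,y,z:proj(c,(T@[x,y,z,1])[:3]).round(1)
print(where(22),"w0 px",wf(0,0,0),"edges r=19",wf(0,19,0),wf(0,-19,0),wf(-19,0,0),"scale",wf(1,0,0)-wf(0,0,0))
print("foot ctr",tf(0,0,L),"-x corner",tf(.014,0,L),"low corner",tf(-.014,0,L),"sides",tf(0,.014,L),tf(0,-.014,L))
img=cv2.imread("pics/ins1.png");g=cv2.cvtColor(img,cv2.COLOR_BGR2GRAY)
print("col316",[(r,int(g[r,316])) for r in range(176,200)])
for r in(195,200,205,210):print(r,[int(v) for v in g[r,284:348]])
E
```

```text
[15.16  1.7   3.62] w0 px [314.9 204.5] edges r=19 [339.  204.5] [290.9 204.5] [314.9 180.6] scale [0.  1.3]
foot ctr [317.1 207.2] -x corner [317.1 190.1] low corner [317.1 223.7] sides [334.9 207.2] [299.2 207.2]
col316 [(176, 189), (177, 188), (178, 191), (179, 193), (180, 169), (181, 8), (182, 24), (183, 29), (184, 29), (185, 87), (186, 178), (187, 189), (188, 176), (189, 110), (190, 45), (191, 65), (192, 84), (193, 82), (194, 83), (195, 84), (196, 83), (197, 81), (198, 81), (199, 81)]
195 [197, 197, 198, 197, 197, 199, 199, 142, 59, 23, 28, 29, 26, 70, 159, 180, 174, 139, 74, 34, 45, 67, 81, 84, 85, 85, 86, 85, 85, 83, 83, 82, 84, 82, 83, 86, 85, 83, 83, 84, 85, 86, 83, 80, 110, 157, 176, 180, 153, 83, 32, 34, 29, 20, 78, 160, 193, 194, 192, 192, 192, 192, 190, 192]
200 [197, 198, 197, 197, 202, 176, 97, 22, 29, 29, 26, 164, 180, 169, 115, 41, 41, 69, 80, 80, 82, 84, 83, 82, 84, 84, 85, 85, 84, 83, 82, 82, 82, 83, 85, 86, 84, 84, 84, 84, 84, 85, 87, 85, 85, 84, 85, 81, 105, 158, 187, 124, 37, 32, 31, 21, 83, 175, 197, 196, 195, 196, 194, 194]
205 [199, 200, 200, 202, 178, 97, 24, 28, 29, 19, 120, 159, 163, 102, 30, 64, 81, 80, 81, 80, 82, 83, 83, 85, 82, 84, 85, 85, 84, 84, 82, 82, 81, 83, 84, 84, 85, 85, 82, 83, 84, 86, 87, 85, 85, 85, 86, 86, 83, 80, 126, 167, 127, 51, 30, 28, 18, 90, 183, 206, 202, 200, 203, 202]
210 [194, 195, 195, 196, 204, 130, 28, 30, 28, 25, 66, 132, 155, 102, 57, 75, 79, 79, 81, 80, 82, 83, 82, 83, 83, 86, 85, 84, 84, 84, 82, 82, 83, 83, 85, 84, 85, 83, 81, 84, 83, 84, 86, 86, 84, 84, 85, 87, 84, 83, 82, 147, 104, 25, 32, 29, 16, 140, 194, 202, 200, 200, 199, 199]
```

```bash
python3 - <<'E'
from h import *
a=22
go(a,12.2,.7,1)
if not go(a,12.2,.7,7,.01,3):
    go(a,12.2,5,7,.01,3); y1=where(a)[1]; go(a,12.2,.7,7)
    go(a,12.2,-4,7,.01,3); y2=where(a)[1]; go(a,12.2,(y1+y2)/2,7)
E
```

```text
(22, 12.2, 0.7, 1) - [12.14  0.67  0.86] Fw [-1.   0.  -0.9] 16.2
(22, 12.2, 0.7, 7) - [12.22  0.71  6.99] Fw [-0.5 -0.1 -0.9] 17.0
(22, 12.2, 5, 7) hit [11.55  3.87  7.21] Fw [-0.2 -0.8 -0.2] 17.4
(22, 12.2, 0.7, 7) - [12.15  0.55  7.08] Fw [ 0.1  0.8 -0.5] 17.7
(22, 12.2, -4, 7) hit [11.81 -0.76  7.21] Fw [1.6 2.4 1.1] 18.0
(22, 12.2, np.float64(1.5550000000000002), 7) - [11.97  1.56  7.13] Fw [-0.2  0.2 -0.9] 18.3
```

```bash
python3 - <<'E'
from h import *
go(22,12.8,1.2,4)
go(14,13.8,1.2,3.3,.01,5) or go(6,14.6,1.2,2.2,.01,5)
a=6;x0,y0,h0=where(a)
go(a,x0+5,y0,h0,.008,4);xa=where(a)[0];go(a,x0,y0,h0)
go(a,x0,y0+4,h0,.008,4);y1=where(a)[1];go(a,x0,y0,h0)
go(a,x0,y0-4,h0,.008,4);y2=where(a)[1];go(a,x0,(y1+y2)/2,h0)
T=np.eye(4);T[:3,3]=t.current_ee_pos();T[:3,:3]=R.from_quat(t.current_tcp_rot()).as_matrix()
c=grab("wrist","ins2")
cv2.imwrite("pics/ins2c.png",cv2.resize(c["color"][180:320,255:375],None,fx=5,fy=4.2,interpolation=cv2.INTER_CUBIC))
wf=lambda x,y,z:proj(c,w0+W@(np.array([x,y,z])/1e3)).round(1)
tf=lambda x,y,z:proj(c,(T@[x,y,z,1])[:3]).round(1)
print("w0 px",wf(0,0,0),wf(0,20.5,0),wf(0,-20.5,0),wf(-20.5,0,0))
print("-x corner",tf(.014,0,L),"sides",tf(0,.014,L),tf(0,-.014,L))
E
```

```text
(22, 12.8, 1.2, 4) - [12.91  1.15  3.88] Fw [-0.3 -0.2 -0.6] 18.6
(14, 13.8, 1.2, 3.3) - [13.98  1.2   3.33] Fw [-0.2  0.  -0.8] 19.7
(6, 14.6, 1.2, 2.2) - [14.81  1.18  2.22] Fw [-0.8 -0.1  0.1] 20.9
(6, np.float64(19.810000000000002), np.float64(1.18), np.float64(2.22)) - [19.48  1.17  2.26] Fw [-3.6  0.1  1.2] 21.6
(6, np.float64(14.81), np.float64(1.18), np.float64(2.22)) - [15.21  1.22  2.12] Fw [-0.7 -0.4 -0.5] 22.1
(6, np.float64(14.81), np.float64(5.18), np.float64(2.22)) - [14.83  5.19  2.24] Fw [-0.8  0.1  0.1] 22.7
(6, np.float64(14.81), np.float64(1.18), np.float64(2.22)) - [14.84  0.98  2.22] Fw [-0.5 -0.  -1.3] 23.1
(6, np.float64(14.81), np.float64(-2.8200000000000003), np.float64(2.22)) hit [14.49 -1.64  2.24] Fw [-0.2  2.4  2.3] 23.5
(6, np.float64(14.81), np.float64(1.7750000000000004), np.float64(2.22)) - [14.56  1.76  2.41] Fw [-1.  -0.3 -2. ] 23.8
w0 px [314.9 206.9] [341.2 206.9] [288.7 206.9] [314.9 180.9]
-x corner [317.2 190.2] sides [335.  207.3] [299.3 207.3]
```

View pics/ins2c.png

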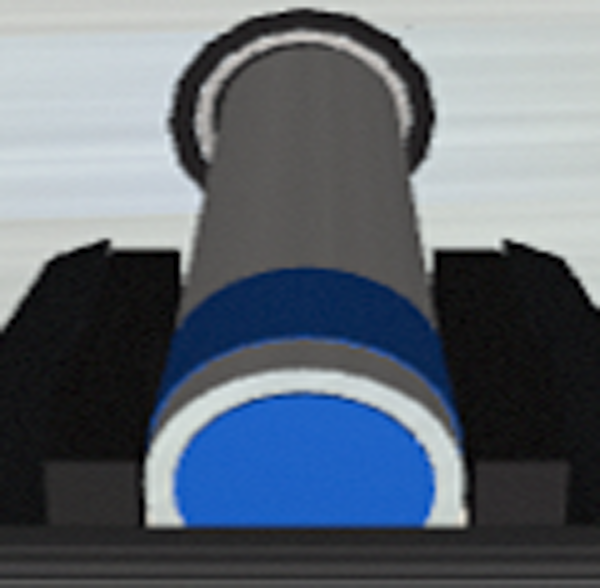

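The ring is centred at (315.5,208.4) and the cartridge's sides at (317.1), so it is about 1.2 mm too far to +y. In x it is right. The pictures are more trustworthy than the noisy light touches, so I'll correct y and feel downwards while straightening.

```bash
python3 - <<'E'
from h import *
go(6,14.9,.5,2.2)
r=go(6,14.9,.5,6,.01,4)
print("moment",t.current_moment())
if not r:
    go(3,15.1,.5,6,.01,5); go(0,15.2,.5,7,.01,5); go(0,15.2,.5,14,.012,5)
E
```

```text
(6, 14.9, 0.5, 2.2) - [14.84  0.35  2.26] Fw [-0.4 -0.3 -0.2] 24.1
(6, 14.9, 0.5, 6) - [14.88  0.51  6.06] Fw [-0.9 -0.3 -0.9] 24.7
moment [ 0.05156002  0.30251979 -0.02167532]
(3, 15.1, 0.5, 6) - [15.25  0.56  5.9 ] Fw [-0.1 -0.1 -0.7] 25.2
(0, 15.2, 0.5, 7) - [15.4   0.53  6.97] Fw [-0.6 -1.8 -1.3] 25.8
(0, 15.2, 0.5, 14) - [15.21  0.5  13.98] Fw [-0.  -0.1 -1.1] 26.5
```

```bash
python3 - <<'E'
from h import *
r=go(0,15.2,.5,40,.025,7)
if not r: r=go(0,15.2,.5,62,.025,7)
if not r: r=go(0,15.2,.5,72,.012,7)
print(t.current_moment(),t.current_grip_width())
E
```

```text
(0, 15.2, 0.5, 40) hit [14.75  0.08 27.21] Fw [ 0.6  0.7 -7.4] 27.1
[-0.0403029   0.01050143 -0.0125957 ] 0.02706267183538079
```

```bash
python3 - <<'E'
from h import *
ctrl.hold(.2);print(where(0),(W.T@np.array(t.current_force())).round(1))
x,y,h=where(0)
for tgt in(45,62,72):
    if go(0,15.0,.4,tgt,.02,9): break
ctrl.hold(.2);print(where(0),(W.T@np.array(t.current_force())).round(1),t.current_moment(),t.current_grip_width())
c=grab("wrist","ins3");s=grab("side","ins3s")
im=np.hstack([c["color"][170:330,240:400],cv2.resize(s["color"][110:210,240:340],(160,160),interpolation=cv2.INTER_CUBIC)])
cv2.imwrite("pics/ins3c.png",cv2.resize(im,None,fx=2.5,fy=2.5,interpolation=cv2.INTER_CUBIC))
E
```

```text
[14.59  0.03 27.14] [  1.5   1.1 -10.2]
(0, 15.0, 0.4, 45) hit [14.72  0.06 27.31] Fw [ 0.9 -0.3  3.7] 27.6
[14.65  0.07 27.35] [0.9 0.2 6.2] [-0.01748644  0.03785265 -0.00907836] 0.02722351415244095
```

View pics/ins3c.png

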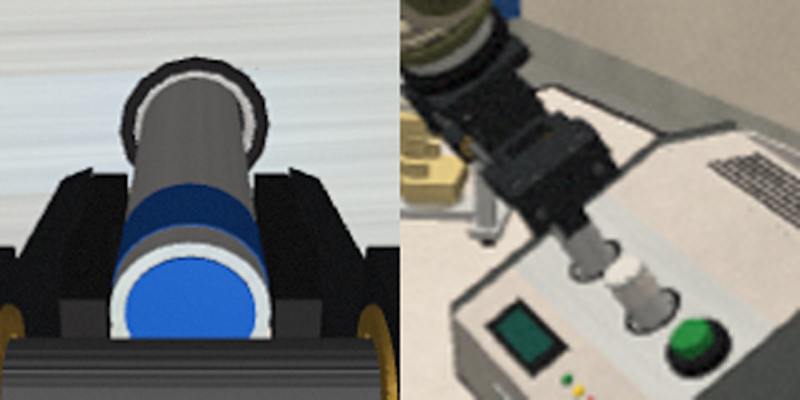

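The wrist crop shows the cartridge about 27 mm in, with its axis a little to the −y side of the ring's centre (ring 317.8, cartridge 316). It has stuck from slight misalignment in the grip. I'll relax the grip so it can align itself in the bore, re-grip gently and carry on.

```bash
python3 - <<'E'
from h import *
x,y,h=where(0)
go(0,15.0,.4,h-1.5,.02)
ctrl.grasp(4);ctrl.hold(.2)
print((W.T@np.array(t.current_force())).round(1),t.current_grip_width())
ctrl.grasp(10)
r=0
for tgt in(40,55,66):
    r=go(0,15.0,.4,tgt,.02,7)
    if r: break
ctrl.hold(.2);print(where(0),(W.T@np.array(t.current_force())).round(1),t.current_grip_width())
E
```

```text
(0, 15.0, 0.4, np.float64(25.84)) - [14.73  0.2  25.97] Fw [ 0.1 -1.  -0.9] 28.1
[-0.5  1.3 -2. ] 0.027428128023797353
(0, 15.0, 0.4, 40) hit [14.78  0.4  26.62] Fw [0.  0.5 1.7] 29.0
[14.55  0.43 26.68] [1.6 1.3 3.1] 0.02720236353940494
```

```bash
cat >>h.py <<'E'
def topcheck(name):
    """well-frame x,y of blue disc for several assumed heights + apparent dia -> height"""
    c=grab("wrist",name)
    m=cv2.inRange(cv2.cvtColor(c["color"],cv2.COLOR_BGR2HSV),(100,150,120),(125,255,255));m[330:]=0
    cs,_=cv2.findContours(m,cv2.RETR_EXTERNAL,cv2.CHAIN_APPROX_NONE)
    cs=[k for k in cs if cv2.contourArea(k)>150]
    for k in sorted(cs,key=cv2.contourArea)[-3:]:
        e=cv2.fitEllipse(k);print("ell",np.round(e[0],1),np.round(e[1],1),cv2.contourArea(k),cv2.boundingRect(k))
    for H in(42,60,83):print(H,"pred top px",proj(c,w0+W@[.0012,.0005,H/1e3]).round(1),"left/right r14",proj(c,w0+W@[.0012,.0145,H/1e3]).round(1))
    return c
E
python3 - <<'E'
from h import *
topcheck("t1")
ctrl.open_jaws();ctrl.hold(.3)
print(t.current_time(),(W.T@np.array(t.current_force())).round(1))
topcheck("t2")
E
```

```text
ell [316.  290.1] [33.3 54.2] 1336.0 (291, 273, 51, 32)
42 pred top px [317.7 250.3] left/right r14 [342.4 250.3]
60 pred top px [317.9 267.3] left/right r14 [345.3 267.3]
83 pred top px [318.3 295.3] left/right r14 [350.1 295.2]
30.5333 [-0.1  0.4 -0.2]
ell [335.3 279.5] [46.2 50.9] 1844.5 (310, 256, 52, 48)
42 pred top px [317.9 251. ] left/right r14 [342.5 250.9]
60 pred top px [318.1 268. ] left/right r14 [345.5 267.9]
83 pred top px [318.4 296. ] left/right r14 [350.3 296. ]
```

```bash
python3 - <<'E'
from h import *
c=cv2.imread("pics/t2.png");s=grab("side","t2s")["color"]
im=np.hstack([cv2.resize(c[160:320,240:400],(400,400),interpolation=cv2.INTER_CUBIC),cv2.resize(s[130:210,250:330],(400,400),interpolation=cv2.INTER_CUBIC)])
cv2.imwrite("pics/t2c.png",im)
print(t.current_time())
E
```

```text
30.6333
```

View pics/t2c.png

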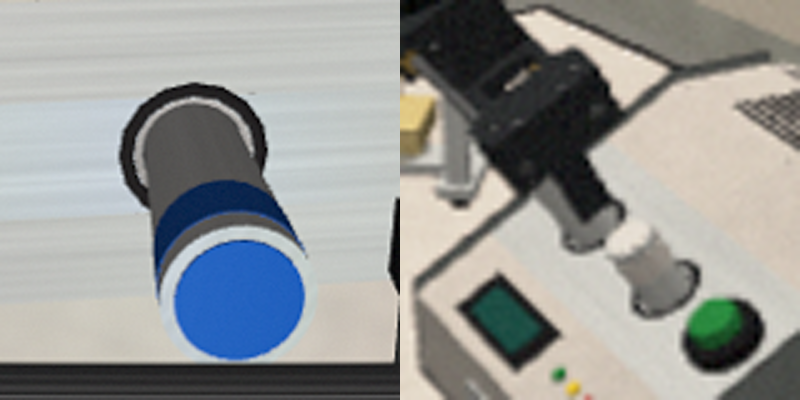

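The cartridge still sits in the mouth, but it now leans to the right in the image and towards the robot (top disc at (335,280), expected about (318,296)). It is wedged by the lean. I'll check the depth numerically from the ring's scale before pushing.

```bash
python3 - <<'E'
from h import *
f=np.load("wf.npz");cf={k:f[k] for k in f};f=np.load("wh.npz");ch={k:f[k] for k in f}
def r(c,ul,ur,row): 
    a=onplane(c,(ul,row),w0,W[:,2]);b=onplane(c,(ur,row),w0,W[:,2]);return np.linalg.norm(a-b)/2e-3, (W.T@((a+b)/2-w0)*1e3).round(1)
print("wf",r(cf,377.4,416.6,187.4));print("wh",r(ch,298.2,336.8,177.5))
T=np.eye(4);T[:3,3]=t.current_ee_pos();T[:3,:3]=R.from_quat(t.current_tcp_rot()).as_matrix()
c=dict(ch,cam_to_world=T@ch["hand_eye"])
g=cv2.cvtColor(cv2.imread("pics/t2.png"),cv2.COLOR_BGR2GRAY)
for row in(205,210,215,220,225):
    l=g[row,275:362].astype(int);i=np.where(l<110)[0];print(row,i[0]+275,i[-1]+275)
dk=np.where(g[180:215,318]<110)[0];print("top row",dk[0]+180)
print("now",r(c,288,347,220), "T", where(0))
# disc from t2 at various heights
for H in(70,83,95):
    p=W.T@(onplane(c,(335.3,279.5),w0+W[:,2]*H/1e3,W[:,2])-w0)*1e3
    q=W.T@(onplane(c,(335.3+26,279.5),w0+W[:,2]*H/1e3,W[:,2])-w0)*1e3
    print(H,p.round(1),"rdisc",(q-p)[1].round(2))
f=ch;p=W.T@(onplane(ch,(315.45+25.9,295),(np.array(ch["cam_to_world"]@np.linalg.inv(ch["hand_eye"]))@[0,0,-.035,1])[:3])-w0)*1e3
E
```

```text
wf (np.float64(19.970859287697152), array([ 2.3, -0.1, -0. ]))
wh (np.float64(20.55631895290966), array([ 1.8,  0.3, -0. ]))
205 294 341
210 291 344
215 289 345
220 288 346
225 288 345
top row 193
now (np.float64(20.59759938376323), array([-0.3,  0.5, -0. ])) T [14.23  0.32 26.91]
70 [ 1.4  8.7 70. ] rdisc 12.46
83 [-7.2  7.7 83. ] rdisc 11.15
95 [-15.2   6.8  95. ] rdisc 9.95
```

Scale and depth agree: it is about 27 mm in, and it leans a few degrees on bore friction. Gripped high up, any sideways force jams it, so I'll push it along the bore axis with the closed fingertips on its top, limited to a light force.

```bash
cat >>h.py <<'E'
Q=pose(0,14,0,0)[1]
def tip(x,y,z,speed=.05,mf=None):
    """tool along well axis, TCP at well (x,y,z) mm"""
    r=ctrl.move_linear(w0+W@(np.array([x,y,z])/1e3),speed=speed,orientation=Q,max_force=mf)
    print((x,y,z),"hit" if r else "-",(W.T@(np.array(t.current_ee_pos())-w0)*1e3).round(1),"Fw",(W.T@np.array(t.current_force())).round(1),round(t.current_time(),1));return r
E
python3 - <<'E'
from h import *
tip(1,.5,112,.12)
ctrl.grasp(20)
tip(0,2.5,96,.05,8)
for i in range(4):
    r=tip(1,1.5,40,.03,8)
    z=(W.T@(np.array(t.current_ee_pos())-w0)*1e3)[2]
    if not r or z<46: break
    tip(1,1.5,z+2,.05)
E
```

```text
(1, 0.5, 112) - [  0.8   0.4 111.7] Fw [0.5 0.4 0.7] 31.3
(0, 2.5, 96) - [-0.2  2.5 95.6] Fw [-0.1 -0.4  0.1] 33.1
(1, 1.5, 40) hit [ 0.9  1.6 41.3] Fw [-0.4  0.1  5.9] 34.8
```

```bash
python3 - <<'E'
from h import *
tip(1,1.5,41,.02,6)
tip(1,.5,95,.15)
topcheck("t3")
c=grab("side","t3s")
E
python3 - <<'E'
from h import *
f=np.load("side0.npz");c={k:f[k] for k in f}
s=cv2.imread("pics/t3s.png");c["color"]=s
print("side pred top home",proj(c,w0+W@[.0012,.0005,.042]),"at60",proj(c,w0+W@[.0012,.0005,.060]),"white top",proj(c,w0+W@[.001,-.09,.042]))
print([b for b in blobs(c,(100,120,60),(125,255,255),8) if 250<b[0][0]<340 and 120<b[0][1]<220])
E
```

```text
(1, 1.5, 41) - [ 1.1  1.6 41.3] Fw [-1.1 -1.1  6.8] 35.0
(1, 0.5, 95) - [ 0.9  0.4 94.7] Fw [-0.8 -0.3 -0.3] 35.6
ell [322.5 216.4] [28.2 29.8] 658.5 (308, 202, 30, 30)
42 pred top px [317.4 218.8] left/right r14 [337.  218.8]
60 pred top px [317.5 229.3] left/right r14 [338.8 229.3]
83 pred top px [317.7 245.7] left/right r14 [341.7 245.7]
side pred top home [281.29953448 164.71837667] at60 [278.4426291  160.40064775] white top [296.69563302 179.56120552]
[(array([281.1, 164.8]), [278, 162, 7, 6, 24]), (array([284.9, 170.1]), [281, 166, 8, 8, 36])]
```

Home is confirmed: the tip stopped at 41.3 mm (42 nominal), and the side-camera top at (281.1,164.8) matches the predicted (281.3,164.7). Next is the button.

```bash
python3 - <<'E'
from h import *
tip(1,-161,70,.15)
c=grab("wrist","b0");print("grn",blobs(c,(45,80,40),(85,255,255),200)[:3],"pred",proj(c,w0+W@[.001,-.161,.022]))
tip(1,-161,30,.08,8)
tip(1,-161,12.5,.015,12)
ctrl.hold(.4)
print((W.T@(np.array(t.current_ee_pos())-w0)*1e3).round(2),(W.T@np.array(t.current_force())).round(1))
E
```

```text
(1, -161, 70) - [   0.9 -160.7   70. ] Fw [-0.2 -0.4 -0.6] 36.9
grn [(array([518.6, 112. ]), [478, 96, 84, 34, 2198]), (array([321.8, 225.3]), [302, 208, 42, 41, 1164])] pred [316.83370168 221.05104015]
(1, -161, 30) hit [   1.1 -161.1   30.3] Fw [-1.5 -1.5 14.6] 37.5
(1, -161, 12.5) hit [   1.  -161.1   30.3] Fw [-1.5 -1.1 12.7] 37.8
[   1.07 -161.14   30.37] [-0.3 -1.1 12.2]
```

Contact came 8 mm too early (tip at 30 mm, 12 N). I'll back off and find out what was touched, using the moment and the side camera.

```bash
python3 - <<'E'
from h import *
m1=np.array(t.current_moment());f1=np.array(t.current_force())
tip(1,-161,45,.05);ctrl.hold(.2)
m0=np.array(t.current_moment());f0=np.array(t.current_force())
dF=W.T@(f1-f0);dM=W.T@(m1-m0);print("dF",dF.round(1),"dM",dM.round(3),"lever y,x mm",dM[0]/dF[2]*1e3,-dM[1]/dF[2]*1e3)
s=grab("side","b1s")
print("pred z22",proj(s,w0+W@[.001,-.16,.022]),"z30",proj(s,w0+W@[.001,-.16,.030]),"white",proj(s,w0+W@[.001,-.09,.042]))
print("now",[b for b in blobs(s,(45,80,40),(85,255,255),10)],"blue",[b[0] for b in blobs(s,(100,120,60),(125,255,255),8) if 250<b[0][0]<340 and 120<b[0][1]<220])
f=np.load("wf.npz");c={k:f[k] for k in f};f=np.load("wh.npz");ch={k:f[k] for k in f};f=np.load("side0.npz");cs={k:f[k] for k in f}
# triangulate button top from wf, wh, side0, b0
A=np.zeros((3,3));b=np.zeros(3)
for cc,uv in((c,(239.7,184.7)),(ch,(159.3,176.2)),(cs,(312.7,194.3))):
    o,d=ray(cc,uv);P=np.eye(3)-np.outer(d,d);A+=P;b+=P@o
X=np.linalg.solve(A,b);print("tri well frame",(W.T@(X-w0)*1e3).round(1))
E
```

```text
(1, -161, 45) - [   1.  -161.    45.1] Fw [ 0.1 -0.3  0.1] 38.6
dF [-0.6 -0.7 12. ] dM [-0.238  0.083 -0.017] lever y,x mm -19.83509889021058 -6.887627324425419
pred z22 [313.01178703 197.08570228] z30 [311.79480888 195.16646865] white [296.69563302 179.56120552]
now [(array([270.9, 193.5]), [264, 188, 14, 13, 104]), (array([314.4, 196.4]), [310, 193, 9, 7, 29])] blue []
tri well frame [   3.8 -158.    28.7]
```

```bash
python3 - <<'E'
from h import *
print(t.current_grip_width())
def asc(im,u0,u1,v0,v1,st):
    h=cv2.cvtColor(im,cv2.COLOR_BGR2HSV)
    for v in range(v0,v1,st):
        s=""
        for u in range(u0,u1,st//2):
            H,S,V=map(int,h[v,u]); s+="G" if 45<H<85 and S>80 and V>40 else "B" if 98<H<126 and S>120 and V>60 else "R" if (H<8 or H>170) and S>100 else "Y" if 10<=H<=30 and S>130 and V>80 else " .:-=+*%"[7-V//32]
        print(s)
asc(cv2.imread("pics/b0.png"),180,520,150,340,6)
print("SIDE");asc(cv2.imread("pics/b1s.png"),240,350,110,225,3)
E
```

```text
0.0003418582147342688
....................... ..:***............:.:::::::.::::::::::::::::...::::.......................................
...........................***....:........:..::::::::::::::::::::.:..............................................
...........................***....................................................................................
...........................***..................................................................................::
...........................***:......................................................:.....:::::::::::::::::::::::
...........................+**:..........................................................................:::::::::
..................... .... :**=..................................................................................%
...........................:***...............=*-.......................::*%%%%%%%%=..:....:::.:::::::::::::::%%*=
............................***..........*%%%*****%%%+.................=%%-++++++::*%=..................:::.*%++++
............................***........%%%*
[... 6235 characters left out ...]
.=++++++++++++++++++++++++++++++++
                  :=======:-===-:...........:..R.........................-+++++++++++++++++++++++++++++++*++**
                    :=+=====-:-===-............:.....................:=+++++++++++++++++++++++++++++%*++*%++**
                       :=======---===-............................-++++++++++++++++++++++++++++++++*%*++*%++*%
                         .-======-:-====:.....................:=+++++++++++++++++++++++++++++++++++*%*++*%++*%
                            .-======---===-................-+++++++++++++++++++++++++++++++++++++++*%*++*%++*%
                              .-+============-.........-+++++++++++++++++++++++++++++++++++++++++++*%++***++**
```

```bash
python3 - <<'E'
import h
from h import *
f=np.load("side0.npz");c={k:f[k] for k in f}
print("bottle base~",onplane(c,(395,238),(0,0,0)),"cap",onplane(c,(397,196),(0,0,.14)), "in well frame cap",(W.T@(onplane(c,(397,196),(0,0,.14))-w0)*1e3).round(0))
s=cv2.imread("pics/b1s.png");d=np.abs(s[180:250,375:415].astype(int)-c["color"][180:250,375:415]).mean();print("bottle region diff",d)
tip(2,-160,85,.12)
Rq=R.from_quat(h.Q)
for sg in(1,-1):
    q=(Rq*R.from_euler('z',sg*90,degrees=True)).as_quat();print(sg,kin.inverse_kinematics(w0+W@[.002,-.160,.03],q))
j=t.current_joint_positions();print(np.round(j,2),t.current_time())
E
```

```text
bottle base~ [ 0.70238358 -0.15202559  0.        ] cap [ 0.6797488  -0.16079142  0.14      ] in well frame cap [ 160. -289.  -34.]
bottle region diff 2.2360714285714285
(2, -160, 85) - [   2.  -160.    84.9] Fw [-0.1 -0.7 -0.7] 39.4
1 [-0.30749193  0.32727278  1.88904545  0.35754335  0.44717122 -0.41531024]
-1 [-0.30749193  0.32727278  1.88904545  0.35754335  0.44717122  2.72628241]
[-0.33  0.2   1.89  0.3   0.57 -1.94] 39.375
```

```bash
python3 - <<'E'
import h
from h import *
h.Q=(R.from_quat(h.Q)*R.from_euler('z',90,degrees=True)).as_quat()
tip(2,-160,84,.05) if False else ctrl.move_to(w0+W@[.002,-.160,.085],h.Q)
ctrl.hold(.2);m0=np.array(t.current_moment());f0=np.array(t.current_force());print(t.current_time())
tip(2,-160,36,.08,8)
r=tip(2,-160,13,.02,9)
M=[];Fs=[]
for _ in range(4): M.append(t.current_moment());Fs.append(t.current_force());ctrl.hold(.05)
dF=W.T@(np.mean(Fs,0)-f0);dM=W.T@(np.mean(M,0)-m0);print("dF",dF.round(1),"dM",dM.round(3),"lever y,x",dM[0]/dF[2]*1e3,-dM[1]/dF[2]*1e3,(W.T@(np.array(t.current_ee_pos())-w0)*1e3).round(2),t.current_time())
E
```

```text
40.975
(2, -160, 36) - [   1.8 -160.    36.2] Fw [-1.6 -0.8  1.5] 41.7
(2, -160, 13) hit [   2.2 -160.2   30.4] Fw [-0.8 -0.6 11.3] 42.3
dF [-0.9 -1.3  9.2] dM [-0.308  0.039 -0.005] lever y,x -33.35479012701626 -4.268807827263367 [   2.2  -160.2    30.43] 42.4667
```

The contact height repeats at 30.4 mm with the tool turned, and a small force already showed at 36 mm. That looks like 6 mm of button travel. I'll record force against travel to confirm it.

```bash
python3 - <<'E'
import h
from h import *
h.Q=(R.from_quat(h.Q)*R.from_euler('z',90,degrees=True)).as_quat()
P=lambda z,s=.03:ctrl.move_linear(w0+W@[.002,-.160,z/1e3],speed=s,orientation=h.Q)
P(41,.06);ctrl.hold(.1);f0=W.T@np.array(t.current_force())
for z in(38.5,37,36,35,34,33,32,31,30.3,29.6):
    P(z);F=[]
    for _ in range(3):F.append(t.current_force());ctrl.hold(.03)
    d=W.T@np.mean(F,0)-f0
    print(z,(W.T@(np.array(t.current_ee_pos())-w0)*1e3)[2].round(2),d.round(1),round(t.current_time(),2))
    if d[2]>14:break
P(45,.08);print(t.current_time())
E
```

```text
38.5 38.34 [ 0.2 -0.6 -0.4] 43.25
37 36.98 [ 0.1 -0.5 -0.4] 43.6
36 36.05 [-0.4 -1.2  1.6] 43.95
35 35.03 [-0.4 -1.7  2.5] 44.3
34 34.02 [-0.9 -2.6  2.9] 44.65
33 33.02 [-0.1 -3.   3.5] 45.0
32 32.01 [ 0.3 -3.6  3.6] 45.35
31 31.02 [ 0.3 -3.7  5.1] 45.7
30.3 30.48 [-0.1 -4.1  8.3] 46.05
29.6 30.21 [-1.3 -4.8 15.9] 46.4
46.7417
```

The force rises like a spring from 36.5 mm to about 30.4 mm, then hits a hard stop at 16 N, so the button went fully in and is released. The deck is about 5° rolled from my assumed frame, which also explains the earlier lean. I'll retract, compare pictures numerically and hand in.

```bash
python3 - <<'E'
import h
from h import *
h.Q=t.current_tcp_rot()
ctrl.move_linear(w0+W@[.002,-.160,.130],speed=.15,orientation=h.Q)
ctrl.move_linear(np.array(t.current_ee_pos())+[-.12,-.02,.08],speed=.2)
s=grab("side","end");f=np.load("side0.npz");a=f["color"].astype(int);b=s["color"].astype(int)
for n,(u,v,r) in dict(white=(297,178,5),btn=(313,195,6),amber=(361,279,8),pink=(391,243,8),bottle=(395,215,15),spat=(430,325,25),cast=(222,184,10)).items():
    print(n,np.abs(a-b)[v-r:v+r,u-r:u+r].mean().round(1),end="; ")
print("\nblue",[(x[0],x[1][4]) for x in blobs(s,(100,120,60),(125,255,255),8) if 250<x[0][0]<340 and 120<x[0][1]<220],"green",[x[0] for x in blobs(s,(45,100,50),(85,255,255))])
print("F",t.current_force(),t.current_time())
ctrl.job_done()
E
```

```text
white 5.4; btn 2.8; amber 3.1; pink 2.0; bottle 2.4; spat 1.9; cast 1.9; 
blue [(array([281.1, 164.8]), 24), (array([284.9, 170.1]), 36)] green [array([270.4, 193.4]), array([312.7, 194.3])]
F [-0.17385422  0.39424143  0.35665424] 48.3833
the job is handed in; nothing more can be done
```

I loaded the blue cartridge into the empty well, pressed the start button fully in and released it. I handed the job in at about 48 s.

**Insertion:** The cartridge went in lower edge first at about 22° of slant, about 7 mm past the mouth, and was then straightened. It stuck at about 27 mm deep, with up to about 10 N on the tool. I let go and slid it home with light fingertip pushes of about 7 N on its top.

**Home check:** The fingertips stopped 41.3 mm above the deck, where 42 mm is expected. A second push of about 7 N did not move it. In the side camera its top was at (281.1, 164.8) against a predicted (281.3, 164.7), and it was unchanged in the last picture.

**Button:** The force rose like a spring over about 6 mm of travel, then hit a hard stop at 16 N. The button was back at its original pixel afterwards.

**Other objects:** Comparing before and after pictures showed almost no change for the amber and pink cartridges, bottle, spatula, cast and button. The white cartridge's patch changed slightly more, probably from the blue cartridge now standing next to it. The last force reading was about zero.

**What disagreed:**
- **Button height:** it sat about 14 mm higher than expected in my frame, and the loaded cartridge leaned about 5° to the left. Both fit a roll of about 5° between the real deck and the frame I assumed, which probably caused the sticking.
- **Side touches:** the light sideways touches at the mouth were unreliable, so I used the pictures for sideways position.

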